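# Push a stuck chocolate log out of its leaning tube mould

### The arm

A 6-joint arm with a two-finger parallel gripper is mounted at the origin on the work surface. World frame = base frame: x ahead of the robot, y to its left, z up, the work surface at z = 0. Lengths are in m, angles in rad, forces in N, time in s.
With the tool pointing down it reaches from about 0.375 to 0.825 m from the base axis. Payload 5.5 kg.
Tool frame: the origin (TCP) lies at the very end of the fingers, on their centre line; the grasp point (between the pads) lies 19 mm behind it (arm.grasp_offset is the distance from the TCP to the grasp point, in m); z points along the fingers, y is the line along which they close (so a half turn about z gives the same grasp; the last joint's range is limited). The gripper opens to 85 mm and grips with 20 to 120 N. Pads are 22 mm wide; open, the fingers measure 114 mm over their backs; the gripper's body (76 mm by 85 mm) begins 54 mm behind the grasp point. The pads swing forward as they close: fully open they stand 13 mm farther back than shut.
Start: joints at [-1.138, 0.314, -0.047, 1.21, 0, 1.571], TCP at [0.252, -0.545, 0.231] pointing down, gripper open.
Joint ranges: [-2.67, 2.67], [-0.69, 1.73], [-1.03, 1.25], [-2.08, 2.16], [-1.42, 1.45], [-3.14, 3.14]. Speed limits (rad/s): [2.39, 2.39, 3.01, 3.14, 3.14, 3.14].

### API

Orientations are given as a unit quaternion [x, y, z, w].
In Python, from station import arm gives the robot as it stands.
- The arm moves only by the tool arm_command, never from a script. Its argument "increments" is a list of rows, each a list of 5 numbers: the closure, from -1 (fully open) to 1 (shut), then the shift along the tool's x, y, z in cm, then the turn about the tool's z in degrees. In form: [[gripper, x, y, z, yaw], ...]. A call has 1 to 20 rows; each row is the pose to reach, as a shift and turn from the pose commanded when the call began, along the tool's axes at that moment; what a row does not reach only later rows make up. A row lasts 1/8 s, in which the tool goes at most 62.5 mm and 10.7 degrees, less where a joint would pass 70% of its speed; a pose out of reach is approached as far as the arm can. A call with a gripper value outside its range is refused whole. The fingers move at their own pace and stop on an object; "grip_force" is the grip in N (left out, the last holds). Time passes only in rows, so rows that repeat a pose let the fingers close. It gives the time, the measured TCP pose, the force, the opening and the grip force at its end, in the units of the state.
- arm.sense(): the state, without advancing time (a new reading comes with each control period).
- arm.read_camera(name): name is "scene" or "side" or "wrist"; returns the picture (384x512x3 uint8, red, green, blue); there is no depth.
- arm.camera_info(name): a dict with "camera_matrix" (3x3 intrinsics, pixels), "world_to_cam" (4x4, takes a point from world to camera coordinates). Camera axes: x right, y down, z forward; pixel columns grow to the right and rows downward; lengths in m; the calibration is good to about 2 mm. A picture is of the moment at which its call begins: read the wrist's pose just before it. camera_info takes no time and is no camera call; for the wrist camera it gives the pose at the moment of the call.
- arm.sign_off(): hands the job in; it is judged then, once.
Trained networks look in the newest picture that a camera, given by its name, has taken for a name from the list of things; names that differ only in an ending like _2 or _b are one class to them, and where a whole thing is asked for, a point or a joint stands for the part that bears it (a point fixed in the world has none). Each returns a list of dicts, best first, with "p" (0 to 1); they miss things now and then, are a little off and sometimes report something else, mostly with a low value. They report only what shows in the picture. A call takes as long as a camera call. They do not tell look-alikes from the thing itself.
- arm.recognise(camera, label): "at" ([x, y, z] in m, in world coordinates, good to about 4 mm: the middle of the surface that is visible of it).
- arm.tip_of(camera, label): "at" ([x, y, z] in m, in world coordinates, good to about 4 mm: a listed point, or the origin of a listed thing).
The state is a dict: "time_s": time; "joint_pos": joint angles; "joint_velocities": joint speeds; "joint_efforts": joint torques, N m; "ee_pos": TCP position; "tool_rot": TCP orientation; "contact_force": force on the tool from outside, world axes, zero at the start; "moment": the same for the moment, N m; "gripper_width": finger opening in m; "gripper_force": force on a finger pad.
Only numpy, scipy, OpenCV 4.12 (cv2) and the standard library are available. Lean on these libraries where they do the work, as an engineer would, in place of code of your own. Each camera call takes 0.05 s, during which the arm holds its last target. There are 200 camera calls.

### The job

The chocolate log is stuck in the clear tube mould on the stand. Take the pusher out of its wooden block, push the log with it out of the lower end of the leaning tube into the white tray below, and press the pusher in until its collar sits down on the tube's upper rim; let go and leave it sitting there. Leave the bowl, the bonbon mould and the scraper where they are.

Things in the scene. Friction and masses are not known exactly. Their poses are not given: they have to be found in the camera images.
- tube: Clear tube, steel ring at each end, both ends open, fixed on the stand, leaning 35 deg from vertical. 90 mm long, bore 36 mm, outside 44 mm (47 at the rings). Origin: centre of the upper mouth, in its rim's plane, 152 mm above the table; z along the axis, up and out; y level. Lower mouth at z = -90 mm. The upper rim is free all round: the posts 72 mm to either side end 129 mm above the table.
- log: Dark brown solid chocolate cylinder, 33 mm diameter, 45 mm long, about 60 g; origin at its centre, z along it. It starts stuck in the tube, in line with it, upper face 29 mm below the upper rim, pinched by a spring clip near the lower mouth. It slides at a push of 5 to 15 N; when its upper face is within about 14 mm of the lower mouth the clip lets go and it can drop out by itself.
- pusher: 180 mm long, about 150 g. From the tip: white shaft 26 mm diameter to 105 mm (first 14 mm tapered, tip 16 mm wide); white collar 56 mm diameter, 105 to 113 mm; wooden handle 30 mm diameter, 113 to 180 mm. Origin: centre of the tip's end; z towards the handle. Starts upright in the block's hole, tip 10 mm above the table, leaning up to 4 deg. Collar on the tube's rim: tip 15 mm out below.
- collar (a point): Point on the pusher's axis in the lower face of its collar, 105 mm from the tip; this face comes to rest on the tube's upper rim.
- stand: Fixed: aluminium base 250 x 165 x 6 mm with the white tray, two steel posts and the leaning tube. Origin on the table, below the centre of the tube's lower mouth (which is 78 mm up); x is the horizontal direction in which the lower mouth points (to the robot's right, -y, give or take 17 deg), z up. Base from x = -100 to +150 mm, 82 mm to either side.
- tray (a point): Centre of the inner floor of the white open tray below the tube's lower mouth: 172 x 112 mm inside (172 along the stand's x), rim 21 mm above this floor; axes as the stand's.
- holder: Fixed dark wooden block 80 x 80 x 60 mm high in which the pusher stands; origin under its centre on the table; round hole in the middle of its top, 30 mm diameter, 50 mm deep.
- bowl: Teal bowl, 156 mm across, 85 mm high, origin under its centre. A bystander.
- mould: White bonbon mould plate 135 x 275 x 24 mm lying flat, origin under its centre. A bystander.
- scraper: Flat steel chocolate scraper with a black handle, 220 mm long, 60 mm wide, lying flat on the table beyond stand and block, handle towards the robot. A bystander.
There are look-alikes about, which are no part of the job. There is more than one size of the pusher; the one meant has the size given above.

How it is judged:
On the way, in this order (a step that is already met when the one before it is completed fails the run):
1. the pusher's tip is inside the tube's upper mouth while the log is still in the tube (z of pusher in the frame of tube between -0.08 and -0.012 m and x of pusher in the frame of tube between -0.014 and 0.014 m and y of pusher in the frame of tube between -0.014 and 0.014 m and z of log in the frame of tube above -0.085 m), for 0.1 s.
2. the log is out of the tube and down in the tray (x of log in the frame of tray between -0.085 and 0.085 m and y of log in the frame of tray between -0.055 and 0.055 m and z of log in the frame of tray below 0.033 m), for 0.2 s.
At the end, for the whole second after the job is handed in: The log lies at rest inside the tray, its centre less than 33 mm above the tray's floor; the pusher sits at rest in the tube, its collar's lower face within 10 mm of the upper rim (along the tube) and 14 mm of the axis, its axis within 0.2 rad of the tube's; the pusher is let go (all of step 2 and linear speed of each of log, pusher below 0.03 m/s and z of collar in the frame of tube below 0.01 m and x of collar in the frame of tube between -0.014 and 0.014 m and y of collar in the frame of tube between -0.014 and 0.014 m and angle between the z axis of pusher and the z axis of tube, either way round below 0.2 rad); the robot touches nothing.
It fails at once if the bowl is moved by more than 30 mm (distance of bowl from where it was at the start of the episode above 0.03 m).
It fails at once if the bonbon mould is moved by more than 30 mm (distance of mould from where it was at the start of the episode above 0.03 m).
It fails at once if the scraper is moved by more than 30 mm (distance of scraper from where it was at the start of the episode above 0.03 m).
It also fails if it takes over 48 s, if anything falls off the work surface, if the arm or the gripper's body presses on something with over 40 N, if the wrist force passes 120 N, or if a joint passes its speed limit or range.

## Working session

There is one attempt and no reset: what is moved stays moved. The work goes in short steps, Python scripts to look and compute and a tool call to move; the robot and the scene stay as the last step left them, time stands still between calls to the robot, and variables do not carry over. Pictures are saved under pics/ and viewed, at most 10 in all, crops included, and the job is handed in when it is done.

Besides the shell and the picture viewer there is one more tool, called after ">>>" by a JSON object that holds its "name" and its "arguments". arm_command: Moves the arm, as the interface text tells. Its arguments: {"type":"object","properties":{"increments":{"type":"array","items":{"type":"array","items":{"type":"number"}}},"grip_force":{"type":"number"}},"required":["increments"]}

```bash
mkdir -p pics; cat > h.py <<'E'
from station import arm
import numpy as np, cv2
from scipy.spatial.transform import Rotation as R
def pic(c,n): 
    im=arm.read_camera(c); cv2.imwrite(f'pics/{n}.png',im[...,::-1]); return im
def proj(c,P):
    i=arm.camera_info(c); q=np.array(i['world_to_cam'])@np.append(P,1); p=np.array(i['camera_matrix'])@q[:3]; return p[:2]/p[2]
def P(i): return np.array(i['camera_matrix'])@np.array(i['world_to_cam'])[:3]
def tri(obs): # list of (info,(u,v))
    A=[]
    for i,(u,v) in obs:
        M=P(i); A+= [u*M[2]-M[0], v*M[2]-M[1]]
    X=np.linalg.svd(np.array(A))[2][-1]; return X[:3]/X[3]
E
python3 - <<'E'
from h import *
np.set_printoptions(precision=3,suppress=True)
a=pic('scene','s0');b=pic('side','d0')
cv2.imwrite('pics/both.png',np.vstack([a,b])[:, :, ::-1][:, :, :] if 0 else np.hstack([a,b])[...,::-1])
s=arm.sense(); print(s['ee_pos'],R.from_quat(s['tool_rot']).as_matrix(),s['contact_force'],s['time_s'])
for c in ('scene','side'):
    for l in ('pusher','collar','tube','log','stand','tray','holder','bowl','mould','scraper'):
        for f in (arm.tip_of,arm.recognise):
            print(c,l,f.__name__,[(np.round(d['at'],3).tolist(),round(d['p'],2),np.round(proj(c,d['at'])).tolist()) for d in f(c,l)][:4])
print(arm.sense()['time_s'])
E
```

```text
[ 0.251 -0.544  0.231] [[ 0.908  0.419 -0.001]
 [ 0.419 -0.908  0.001]
 [-0.    -0.002 -1.   ]] [-0.371 -0.644  0.233] 0.1
scene pusher call [([0.369, -0.166, 0.003], 0.67, [185.0, 176.0]), ([0.478, -0.179, 0.011], 0.64, [182.0, 209.0])]
scene pusher call [([0.486, -0.177, 0.123], 0.77, [178.0, 188.0])]
scene collar call [([0.368, -0.164, 0.074], 0.77, [183.0, 159.0])]
scene collar call [([0.486, -0.176, 0.123], 0.74, [179.0, 187.0]), ([0.376, -0.162, 0.08], 0.54, [183.0, 161.0])]
scene tube call [([0.489, 0.229, 0.152], 0.88, [347.0, 162.0]), ([0.754, 0.178, -0.002], 0.36, [343.0, 293.0])]
scene tube call [([0.495, 0.195, 0.132], 0.73, [333.0, 170.0]), ([0.488, -0.178, 0.122], 0.68, [178.0, 188.0])]
scene log call []
scene log call []
scene stand call [([0.481, 0.171, -0.0], 0.94, [315.0, 196.0]), ([0.753, 0.18, -0.003], 0.7, [343.0, 292.0])]
scene stand call [([0.495, 0.155, 0.012], 0.93, [311.0, 199.0])]
scene tray call [([0.472, 0.117, 0.01], 0.88, [295.0, 193.0])]
scene tray call [([0.494, 0.157, 0.01], 0.91, [312.0, 199.0]), ([0.49, -0.177, 0.124], 0.44, [178.0, 189.0])]
scene 
[... 1433 characters left out ...]
 0.79, [268.0, 277.0])]
side tray call [([0.471, 0.206, 0.011], 0.68, [254.0, 307.0])]
side holder call [([0.478, -0.176, 0.004], 0.57, [300.0, 203.0]), ([0.755, -0.19, -0.002], 0.37, [206.0, 182.0])]
side holder call [([0.469, -0.147, 0.047], 0.78, [302.0, 196.0]), ([0.483, 0.214, 0.138], 0.39, [248.0, 258.0])]
side bowl call [([0.758, 0.177, -0.001], 0.84, [133.0, 265.0])]
side bowl call [([0.771, 0.155, 0.052], 0.64, [130.0, 238.0])]
side mould call [([0.753, -0.187, 0.0], 0.8, [206.0, 182.0])]
side mould call [([0.742, -0.15, 0.02], 0.84, [204.0, 183.0])]
side scraper call [([0.788, 0.024, 0.004], 0.59, [157.0, 220.0])]
side scraper call [([0.752, 0.023, 0.01], 0.75, [170.0, 221.0])]
2.1
```

View pics/s0.png

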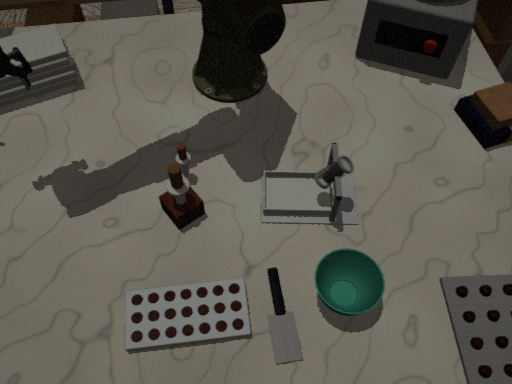

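View pics/d0.png

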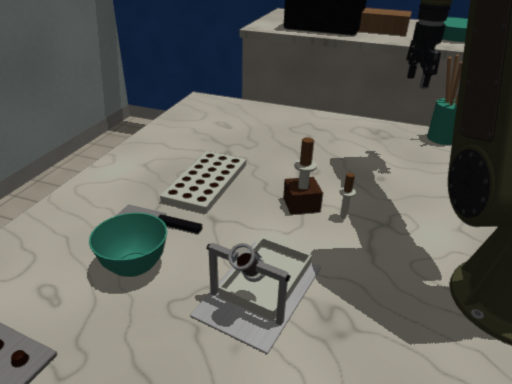

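>>> {"name": "arm_command", "arguments": {"increments": [[-1, 36, -23.5, -6, -55], [-1, 36, -23.5, -6, -55], [-1, 36, -23.5, -6, -55], [-1, 36, -23.5, -6, -55], [-1, 36, -23.5, -6, -55], [-1, 36, -23.5, -6, -55], [-1, 36, -23.5, -6, -55], [-1, 36, -23.5, -6, -55], [-1, 36, -23.5, -6, -55], [-1, 36, -23.5, -6, -55]]}}

```text
time_s: 3.35
ee_pos: [0.4791, -0.1814, 0.291]
tool_rot: [0.768, 0.641, -0.0, -0.0]
contact_force: [0.2, -0.4, -0.0]
gripper_width: 0.0855
gripper_force: 0.0
```

```bash
python3 - <<'E'
from h import *
np.set_printoptions(precision=3,suppress=True)
s=arm.sense(); print(s['ee_pos'],R.from_quat(s['tool_rot']).as_matrix(),s['joint_pos'])
i=arm.camera_info('wrist'); W=np.linalg.inv(i['world_to_cam']); print('cam',W[:3]); 
pic('wrist','w1')
for c in ('wrist','scene','side'):
    if c!='wrist': arm.read_camera(c)
    for l in ('pusher','collar','holder','tube','stand','tray'):
        for f,n in ((arm.tip_of,'tip'),(arm.recognise,'rec')):
            print(c,l,n,[(np.round(d['at'],3).tolist(),round(d['p'],2),np.round(proj(c,d['at'])).tolist()) for d in f(c,l)][:3])
print(arm.sense()['time_s'])
E
```

```text
[ 0.479 -0.181  0.291] [[ 0.179  0.984 -0.001]
 [ 0.984 -0.179 -0.   ]
 [-0.    -0.001 -1.   ]] [-0.362  0.13  -0.143  1.298 -0.     1.389]
cam [[ 0.984 -0.17  -0.059  0.494]
 [-0.18  -0.929 -0.324 -0.097]
 [ 0.     0.329 -0.944  0.433]]
wrist pusher tip [([0.365, -0.163, -0.001], 0.86, [162.0, 147.0]), ([0.476, -0.183, 0.013], 0.8, [251.0, 149.0]), ([0.475, -0.177, 0.001], 0.5, [249.0, 143.0])]
wrist pusher rec [([0.374, -0.159, 0.077], 0.67, [151.0, 157.0]), ([0.481, -0.172, 0.148], 0.62, [253.0, 169.0])]
wrist collar tip [([0.362, -0.161, 0.072], 0.94, [142.0, 160.0]), ([0.477, -0.178, 0.114], 0.92, [250.0, 167.0])]
wrist collar rec [([0.37, -0.158, 0.078], 0.83, [147.0, 157.0]), ([0.482, -0.166, 0.146], 0.61, [253.0, 162.0])]
wrist holder tip [([0.475, -0.175, 0.001], 0.69, [249.0, 142.0])]
wrist holder rec [([0.485, -0.16, 0.062], 0.68, [254.0, 137.0])]
wrist tube tip []
wrist tube rec []
wrist stand tip []
wrist stand rec []
wrist tray tip []
wrist tray rec []
scene pusher tip [([0.477, -0.178, 0.009], 0.9, [183.0, 209.0])]
scene pusher rec [([0.49, -0.178, 0.127], 0.68, [177.0
[... 1187 characters left out ...]
 -0.168, 0.074], 0.72, [349.0, 192.0])]
side collar rec [([0.47, -0.17, 0.13], 0.82, [306.0, 163.0]), ([0.362, -0.158, 0.077], 0.69, [347.0, 192.0])]
side holder tip [([0.476, -0.176, 0.004], 0.9, [300.0, 203.0])]
side holder rec [([0.469, -0.148, 0.048], 0.62, [302.0, 195.0])]
side tube tip [([0.493, 0.222, 0.152], 0.75, [240.0, 253.0])]
side tube rec [([0.485, 0.212, 0.136], 0.77, [247.0, 257.0])]
side stand tip [([0.483, 0.179, 0.002], 0.6, [253.0, 299.0])]
side stand rec [([0.474, 0.211, 0.012], 0.78, [252.0, 308.0])]
side tray tip [([0.473, 0.12, 0.01], 0.68, [267.0, 277.0]), ([0.786, 0.022, 0.001], 0.15, [158.0, 221.0])]
side tray rec [([0.472, 0.205, 0.011], 0.85, [254.0, 306.0])]
5.3
```

View pics/w1.png

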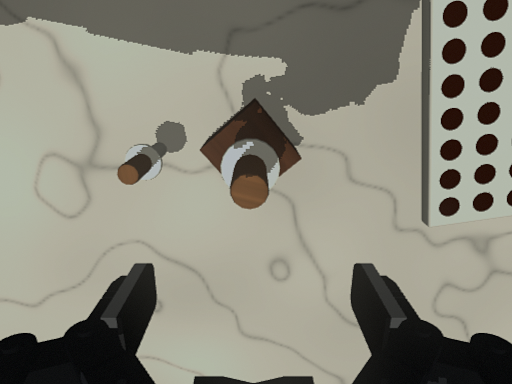

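>>> {"name": "arm_command", "arguments": {"increments": [[-1, 0.1, -0.5, 5, 0], [-1, 0.1, -0.5, 10, 0], [-1, 0.1, -0.5, 13.5, 0], [-1, 0.1, -0.5, 15.3, 0], [-1, 0.1, -0.5, 15.3, 0], [1, 0.1, -0.5, 15.3, 0], [1, 0.1, -0.5, 15.3, 0], [1, 0.1, -0.5, 15.3, 0], [1, 0.1, -0.5, 15.3, 0], [1, 0.1, -0.5, 15.3, 0], [1, 0.1, -0.5, 15.3, 0]], "grip_force": 50}}

```text
time_s: 6.68
ee_pos: [0.4758, -0.1788, 0.1392]
tool_rot: [0.767, 0.641, 0.0, 0.001]
contact_force: [0.3, -0.1, 5.3]
gripper_width: 0.029
gripper_force: 49.0
```

>>> {"name": "arm_command", "arguments": {"increments": [[1, 0, 0, -4, 0], [1, 0, 0, -9, 0], [1, 0, 0, -15, 0], [1, 0, 0, -20, 0], [1, 5, -0.7, -20, 0], [1, 11, -1.6, -20, 0], [1, 17, -2.4, -20, 0], [1, 23, -3.3, -20, 0], [1, 29, -4.2, -20, 0], [1, 35, -5, -20, 0], [1, 39.8, -5.7, -20, 0], [1, 39.8, -5.7, -20, 0], [1, 39.8, -5.7, -20, 0]]}}

```text
time_s: 8.3
ee_pos: [0.4892, 0.223, 0.3378]
tool_rot: [0.767, 0.642, -0.001, 0.0]
contact_force: [-0.3, -0.1, -1.9]
gripper_width: 0.0288
gripper_force: 50.6
```

```bash
python3 - <<'E'
from h import *
np.set_printoptions(precision=3,suppress=True)
s=arm.sense(); print(s['ee_pos'],s['gripper_width'],R.from_quat(s['tool_rot']).as_matrix(),s['joint_pos'])
ims=[pic(c,c+'2') for c in ('scene','side','wrist')]
for c in ('wrist','scene','side'):
    for l in ('pusher','collar','tube','stand','tray'):
        for f,n in ((arm.tip_of,'tip'),):
            print(c,l,n,[(np.round(d['at'],3).tolist(),round(d['p'],2),np.round(proj(c,d['at'])).tolist()) for d in f(c,l)][:3])
a=cv2.resize(ims[0][80:260,230:430],(400,360),interpolation=2);b=cv2.resize(ims[1][100:340,150:350],None,fx=1.5,fy=1.5,interpolation=2)
w=ims[2]
cv2.imwrite('pics/c2.png',np.hstack([a,b])[...,::-1])
print(arm.sense()['time_s'])
E
```

```text
[0.489 0.223 0.338] 0.028757955464660544 [[ 0.177  0.984 -0.001]
 [ 0.984 -0.177 -0.001]
 [-0.001 -0.001 -1.   ]] [ 0.428  0.176  0.015  1.412 -0.001  2.176]
wrist pusher tip [([0.492, 0.22, 0.213], 0.67, [257.0, 188.0]), ([0.362, -0.163, -0.001], 0.45, [221.0, 364.0])]
wrist collar tip [([0.495, 0.224, 0.314], 0.74, [261.0, 238.0])]
wrist tube tip []
wrist stand tip [([0.481, 0.178, -0.003], 0.8, [253.0, 170.0]), ([0.752, -0.192, 0.003], 0.47, [445.0, 347.0])]
wrist tray tip [([0.475, -0.181, 0.0], 0.3, [285.0, 363.0])]
scene pusher tip [([0.492, 0.224, 0.211], 0.79, [350.0, 148.0]), ([0.369, -0.163, 0.003], 0.53, [186.0, 175.0])]
scene collar tip [([0.489, 0.226, 0.152], 0.59, [346.0, 162.0]), ([0.487, 0.227, 0.313], 0.57, [359.0, 116.0]), ([0.366, -0.162, 0.073], 0.51, [183.0, 159.0])]
scene tube tip [([0.486, 0.226, 0.15], 0.85, [346.0, 161.0])]
scene stand tip [([0.48, 0.171, -0.001], 0.82, [315.0, 196.0])]
scene tray tip [([0.475, 0.121, 0.011], 0.7, [297.0, 194.0])]
side pusher tip [([0.495, 0.22, 0.208], 0.95, [240.0, 226.0]), ([0.362, -0.167, -0.0], 0.95, [343.0, 216.0])]
side collar tip [([0.486, 0.22, 0.318], 0.9, [246.0, 168.0]), ([0.363, -0.166, 0.071], 0.81, [347.0, 193.0])]
side tube tip [([0.492, 0.223, 0.15], 0.81, [241.0, 254.0])]
side stand tip [([0.483, 0.178, 0.001], 0.65, [253.0, 299.0])]
side tray tip [([0.471, 0.119, 0.01], 0.86, [268.0, 277.0])]
9.2
```

View pics/c2.png

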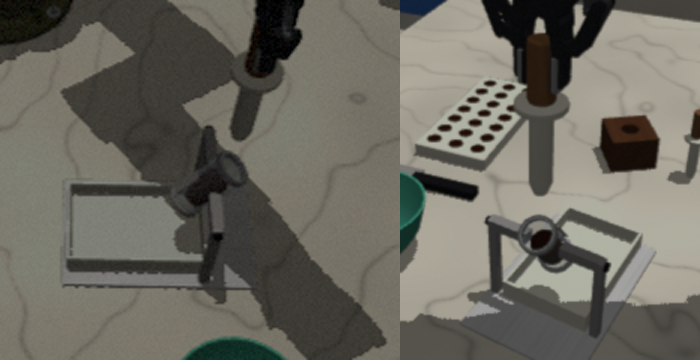

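View pics/wrist2.png

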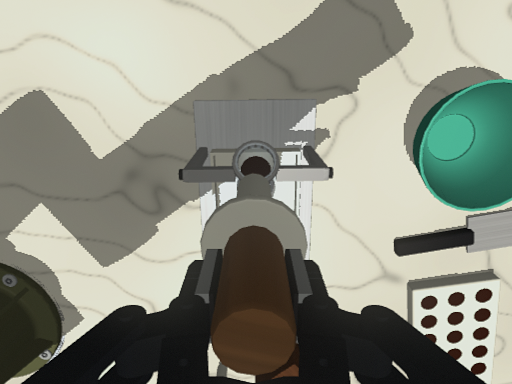

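```bash
python3 - <<'E'
from h import *
np.set_printoptions(precision=4,suppress=True)
i=arm.camera_info('wrist');W=np.linalg.inv(i['world_to_cam']);K=np.array(i['camera_matrix'])
def bp(u,v,z):
    d=W[:3,:3]@np.linalg.inv(K)@[u,v,1]; return W[:3,3]+d*(z-W[2,3])/d[2]
print(bp(256,163,.152),bp(256,163,.150),bp(257,188,.21)); print(arm.sense()['ee_pos'])
from cv2 import HoughCircles
g=cv2.cvtColor(cv2.imread('pics/wrist2.png'),6)[125:205,215:300]
print(HoughCircles(g,cv2.HOUGH_GRADIENT,1,5,param1=100,param2=15,minRadius=15,maxRadius=28))
# side/scene ring triangulation from network pixels
E
```

```text
[0.493  0.2264 0.152 ] [0.493  0.2259 0.15  ] [0.4922 0.2198 0.21  ]
[0.4895 0.2234 0.3383]
[[[40.5 41.5 21.7]
  [44.5 36.5 20.5]
  [36.5 37.5 20.7]
  [40.5 48.5 17.2]
  [46.5 41.5 16.3]]]
```

>>> {"name": "arm_command", "arguments": {"increments": [[1, 0.3, 0, 3, 0], [1, 0.3, 0, 5, 0], [1, 0.3, 0, 6, 0], [1, 0.3, 0, 6.7, 0], [1, 0.3, 0, 7.2, 0], [1, 0.3, 0, 7.2, 0]]}}

```text
time_s: 9.95
ee_pos: [0.4902, 0.2263, 0.2664]
tool_rot: [0.767, 0.641, 0.0, 0.0]
contact_force: [-0.1, 0.4, -1.9]
gripper_width: 0.029
gripper_force: 50.7
```

```bash
python3 - <<'E'
from h import *
ims=[pic(c,c+'3') for c in ('scene','side','wrist')]
s=arm.sense(); print(s['contact_force'],s['moment'],s['ee_pos'])
f=lambda im,a,b,c,d:cv2.resize(im[a:b,c:d],(260,312),interpolation=2)
cv2.imwrite('pics/c3.png',np.hstack([f(ims[0],90,210,290,390),f(ims[1],170,290,195,295),f(ims[2],90,234,196,316)])[...,::-1])
E
```

```text
[ 0.17824712  0.30595902 -1.61480192] [ 0.04123992 -0.00246661  0.01221705] [0.49037276 0.22638895 0.26682002]
```

View pics/c3.png

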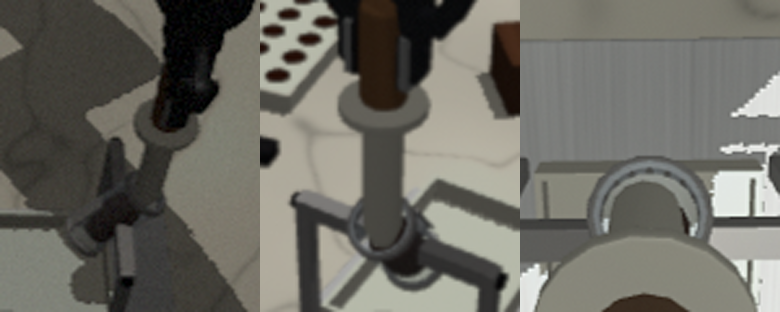

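The tip is inside the ring, centred and touching nothing. Next I'll swing the handle over along the lean.

>>> {"name": "arm_command", "arguments": {"increments": [[1, 1.2, 0, 0.2, 0], [1, 2.4, 0, 0.4, 0], [1, 3.6, 0, 0.7, 0], [1, 4.7, 0, 1.0, 0], [1, 5.6, 0, 1.4, 0], [1, 6.5, 0, 1.9, 0], [1, 7.4, 0, 2.4, 0], [1, 8.2, 0, 3.0, 0], [1, 8.2, 0, 3.0, 0]]}}

```text
time_s: 11.22
ee_pos: [0.5044, 0.3073, 0.2351]
tool_rot: [0.767, 0.642, -0.001, -0.0]
contact_force: [1.5, -3.1, -0.3]
gripper_width: 0.0288
gripper_force: 53.5
```

```bash
python3 - <<'E'
from h import *
ims=[pic(c,c+'4') for c in ('scene','side','wrist')]
s=arm.sense(); print(s['contact_force'],s['moment'],s['ee_pos'],s['time_s'])
for c in ('wrist','scene','side'):
    for l in ('pusher','collar'):
        print(c,l,[(np.round(d['at'],3).tolist(),round(d['p'],2)) for d in arm.tip_of(c,l)][:3])
f=lambda im,a,b,c,d:cv2.resize(im[a:b,c:d],(260,312),interpolation=2)
cv2.imwrite('pics/c4.png',np.hstack([f(ims[0],90,210,290,390),f(ims[1],170,290,195,295),f(ims[2],90,378,136,376)])[...,::-1])
E
```

```text
[ 1.81308133 -1.83595666 -2.09817359] [-0.49892252 -0.34776397  0.1286534 ] [0.50426545 0.30678582 0.23567401] 11.375
wrist pusher []
wrist collar []
scene pusher [([0.491, 0.223, 0.135], 0.89), ([0.37, -0.162, 0.001], 0.68)]
scene collar [([0.502, 0.28, 0.221], 0.83), ([0.369, -0.164, 0.074], 0.63)]
side pusher [([0.361, -0.166, 0.001], 0.93), ([0.494, 0.221, 0.133], 0.7), ([0.471, 0.122, 0.011], 0.34)]
side collar [([0.497, 0.275, 0.228], 0.88), ([0.364, -0.166, 0.072], 0.57)]
```

View pics/c4.png

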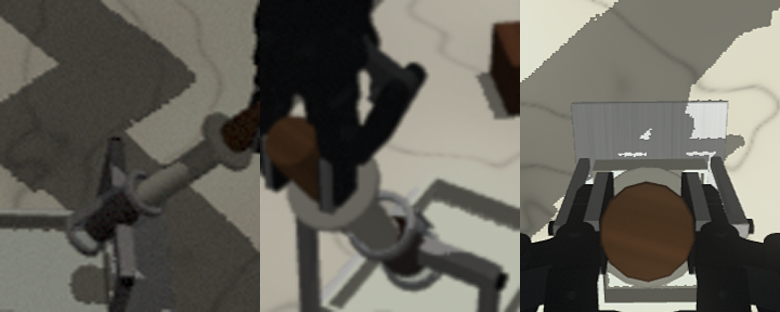

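>>> {"name": "arm_command", "arguments": {"increments": [[1, -0.5, 0, 0.4, 0], [1, -0.9, 0, 0.8, 0], [1, -1.3, 0, 1.2, 0], [1, -1.7, 0, 1.6, 0], [1, -2.0, 0, 2.0, 0], [1, -2.4, 0, 2.5, 0], [1, -2.7, 0, 2.9, 0], [1, -3.0, 0, 3.25, 0]]}}

```text
time_s: 12.68
ee_pos: [0.5001, 0.2796, 0.205]
tool_rot: [0.767, 0.642, 0.003, -0.001]
contact_force: [0.8, 5.4, 2.7]
gripper_width: 0.0289
gripper_force: 53.6
```

```bash
python3 - <<'E'
from h import *
s=arm.sense(); print(s['contact_force'],s['moment'],s['ee_pos'],s['time_s'])
for c in ('scene','side'):
    pic(c,c+'5')
    for l in ('pusher','collar','log'):
        print(c,l,[(np.round(d['at'],3).tolist(),round(d['p'],2)) for d in arm.tip_of(c,l)][:3])
E
```

```text
[0.7510116  5.37459991 2.65516189] [ 1.46370604 -0.03149852 -0.02008941] [0.50010229 0.27959595 0.20499653] 12.675
scene pusher [([0.371, -0.165, 0.001], 0.82), ([0.486, 0.2, 0.103], 0.56)]
scene collar [([0.492, 0.254, 0.19], 0.97), ([0.366, -0.16, 0.074], 0.72)]
scene log [([0.484, 0.183, 0.088], 0.39)]
side pusher [([0.49, 0.195, 0.1], 0.7), ([0.362, -0.166, 0.0], 0.58)]
side collar [([0.493, 0.248, 0.195], 0.77), ([0.363, -0.164, 0.073], 0.62)]
side log []
```

>>> {"name": "arm_command", "arguments": {"increments": [[1, -0.4, 0, 0.5, 0], [1, -0.8, 0, 1.0, 0], [1, -1.2, 0, 1.5, 0], [1, -1.5, 0, 2.0, 0], [1, -1.9, 0, 2.5, 0], [1, -2.3, 0, 3.0, 0], [1, -2.6, 0, 3.4, 0], [1, -2.8, 0, 3.7, 0], [1, -2.95, 0, 3.9, 0], [1, -2.95, 0, 3.9, 0]]}}

```text
time_s: 14.32
ee_pos: [0.4951, 0.2519, 0.1681]
tool_rot: [0.767, 0.642, 0.004, -0.002]
contact_force: [-3.9, 11.4, 15.0]
gripper_width: 0.0289
gripper_force: 54.7
```

```bash
python3 - <<'E'
from h import *
s=arm.sense(); print(s['contact_force'],s['moment'],s['ee_pos'],s['time_s'])
ims=[]
for c in ('scene','side'):
    ims.append(pic(c,c+'6'))
    for l in ('pusher','collar','log'):
        print(c,l,[(np.round(d['at'],3).tolist(),round(d['p'],2)) for d in arm.tip_of(c,l)][:3])
f=lambda im,a,b,c,d:cv2.resize(im[a:b,c:d],(390,390),interpolation=2)
cv2.imwrite('pics/c6.png',np.hstack([f(ims[0],110,240,250,380),f(ims[1],210,340,195,325)])[...,::-1])
E
```

```text
[-3.92629152 11.39897467 15.0456046 ] [ 2.05549014  1.18171827 -0.28466884] [0.49507008 0.25192314 0.16807005] 14.325
scene pusher [([0.369, -0.163, 0.001], 0.71)]
scene collar [([0.488, 0.229, 0.155], 0.83), ([0.366, -0.165, 0.075], 0.66)]
scene log [([0.485, 0.162, 0.036], 0.47), ([0.753, -0.19, -0.002], 0.2)]
side pusher [([0.485, 0.168, 0.067], 0.85), ([0.483, 0.164, 0.033], 0.7), ([0.363, -0.162, 0.002], 0.67)]
side collar [([0.485, 0.222, 0.158], 0.84), ([0.363, -0.164, 0.072], 0.61)]
side log [([0.484, 0.163, 0.032], 0.63)]
```

View pics/c6.png

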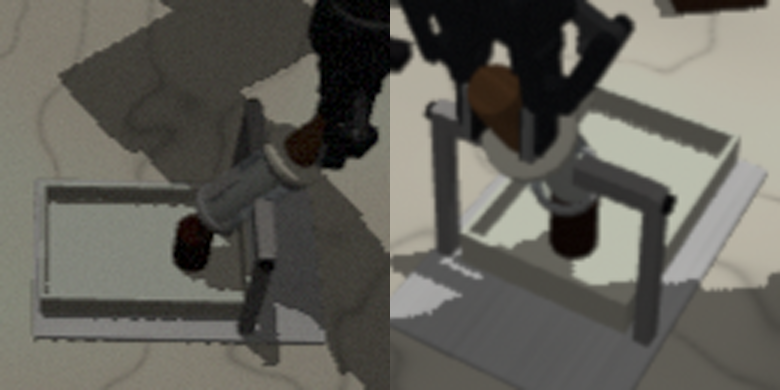

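>>> {"name": "arm_command", "arguments": {"increments": [[1, -0.1, 0, 0.15, 0], [1, -0.2, 0, 0.3, 0], [1, -0.2, 0, 0.3, 0]]}}

```text
time_s: 15.1
ee_pos: [0.4956, 0.2524, 0.1675]
tool_rot: [0.767, 0.642, 0.006, -0.003]
contact_force: [-8.0, 15.6, 27.8]
gripper_width: 0.0285
gripper_force: 56.1
```

>>> {"name": "arm_command", "arguments": {"increments": [[1, 0.2, 0, -0.3, 0], [0, 0.2, 0, -0.3, 0], [-1, 0.2, 0, -0.3, 0], [-1, 0.2, 0, -0.3, 0], [-1, 0.2, 0, -0.3, 0], [-1, 0.2, 0, -0.3, 0], [-1, 0.2, 0, -2, 0], [-1, 0.2, 0, -5, 0], [-1, 0.2, 0, -10, 0], [-1, 0.2, 0, -15, 0], [-1, 0.2, 0, -18, 0], [-1, 0.2, 0, -18, 0], [-1, 0.2, 0, -18, 0]]}}

```text
time_s: 16.73
ee_pos: [0.4939, 0.2484, 0.3418]
tool_rot: [0.767, 0.641, 0.0, 0.0]
contact_force: [0.2, 1.1, -0.6]
gripper_width: 0.0852
gripper_force: 0.0
```

```bash
python3 - <<'E'
from h import *
s=arm.sense(); print(s['contact_force'],s['ee_pos'],s['time_s'],s['gripper_width'])
ims=[]
for c in ('scene','side'):
    ims.append(pic(c,c+'7'))
    for l in ('pusher','collar','log','tube'):
        print(c,l,[(np.round(d['at'],3).tolist(),round(d['p'],2)) for d in arm.tip_of(c,l)][:3])
f=lambda im,a,b,c,d:cv2.resize(im[a:b,c:d],(390,390),interpolation=2)
cv2.imwrite('pics/c7.png',np.hstack([f(ims[0],110,240,250,380),f(ims[1],210,340,195,325)])[...,::-1])
E
```

```text
[ 0.16082131  1.13260584 -0.6019805 ] [0.49391233 0.24835979 0.34181929] 16.725 0.08517042862980684
scene pusher [([0.37, -0.163, -0.001], 0.59)]
scene collar [([0.366, -0.164, 0.075], 0.77), ([0.49, 0.232, 0.147], 0.61)]
scene log [([0.483, 0.166, 0.034], 0.57)]
scene tube [([0.485, 0.227, 0.15], 0.87)]
side pusher [([0.362, -0.163, -0.0], 0.76), ([0.486, 0.17, 0.064], 0.73)]
side collar [([0.49, 0.228, 0.155], 0.69), ([0.361, -0.168, 0.07], 0.61)]
side log [([0.485, 0.158, 0.032], 0.64)]
side tube [([0.494, 0.225, 0.152], 0.59)]
```

View pics/c7.png

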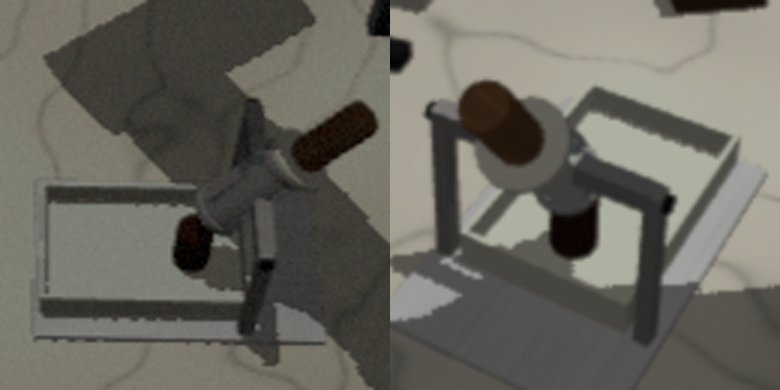

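```bash
python3 -c "
from station import arm
print(arm.sign_off())"
```

```text
the job is handed in; nothing more can be done
None
```

The job is handed in at about 17 s of the 48 s allowed: the log stands in the white tray, and the pusher's collar is down on the tube's upper rim with the gripper let go and clear. I saw nothing that touched the bowl, mould or scraper, though I did not measure them again at the end, and sign-off returned no verdict.

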